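# Slip a side flashing under the lapped shingle

### The arm

A 6-joint arm with a two-finger parallel gripper is mounted at the origin on a cart in front of the work surface, level with it; the furniture and walls round the work are solid. World frame = base frame: x ahead of the robot, y to its left, z up, the work surface at z = 0. Lengths are in m, angles in rad, forces in N, time in s.
With the tool pointing down it reaches from about 0.275 to 0.825 m from the base axis. Payload 4.9 kg.
Tool frame: the origin (TCP) lies at the very end of the fingers, on their centre line; the grasp point (between the pads) lies 19 mm behind it; z points along the fingers, y is the line along which they close (so a half turn about z gives the same grasp; the last joint's range is limited). The gripper opens to 85 mm and grips with 20 to 120 N. Pads are 22 mm wide; open, the fingers measure 114 mm over their backs; the gripper's body (76 mm by 85 mm) begins 54 mm behind the grasp point. The pads swing forward as they close: fully open they stand 13 mm farther back than shut.
Start: joints at [-1.277, 0.326, -0.193, 1.052, 0, 1.437], TCP at [0.228, -0.5, 0.231] pointing down, gripper open.
Joint ranges: [-2.65, 2.65], [-0.97, 1.79], [-1.3, 1.35], [-1.93, 2.1], [-1.47, 1.37], [-3.14, 3.14]. Speed limits (rad/s): [2.57, 2.57, 3.14, 3.14, 3.14, 3.14].

### API

Orientations are given as a rotation vector (axis times angle).
In Python, from workcell import status, grab_frame, ctrl, look_for, mark_of gives the robot as it stands.
- The arm moves only by the tool servo_tool, never from a script. Its argument "motion" is a list that holds one entry, the list of rows, each a list of 7 numbers: the turn, a rotation vector about the tool's x, y, z in rad, then the shift along the tool's x, y, z in mm, then the finger opening in mm, from 0 to 85.4. A call has 1 to 20 rows; each row shifts and turns the commanded pose from where the row before left it, along the tool's axes as they then stand; what a row does not reach is not made up. A row lasts 1/12 s, in which the tool goes at most 41.7 mm and 7.16 degrees, less where a joint would pass 70% of its speed; a pose out of reach is approached as far as the arm can. A call with a gripper value outside its range is refused whole. The fingers move at their own pace and stop on an object; "squeeze" is the grip in N (left out, the last holds). Time passes only in rows, so rows that do not move let the fingers close. It gives the time, the measured TCP pose, the force, the opening and the grip force at its end, in the units of the state.
- status.state(): the state, without advancing time (a new reading comes with each control period).
- grab_frame(name): name is "scene" or "top" or "wrist"; returns a dict with "color" (480x640x3 uint8, red, green, blue), "fov_y" (degrees; the focal length in pixels is half the picture's height over the tangent of half this angle, whatever the lens; pixels are square), "cx", "cy" (the principal point, pixels), "camera_from_world" (4x4, takes a point from world to camera coordinates). Camera axes: x right, y up, looking along -z (the intrinsics and any distortion apply to the point x, -y, -z); pixel columns grow to the right and rows downward; lengths in m; the calibration is good to about 2 mm. A picture is of the moment at which its call begins. There is no depth.
- ctrl.sign_off(): hands the job in; it is judged then, once.
Trained networks look in the newest picture that a camera, given by its name, has taken for a name from the list of things; names that differ only in an ending like _2 or _b are one class to them, and where a whole thing is asked for, a point or a joint stands for the part that bears it (a point fixed in the world has none). Each returns a list of dicts, best first, with "conf" (0 to 1); they miss things now and then, are a little off and sometimes report something else, mostly with a low value. They report only what shows in the picture. A call takes as long as a camera call.
- look_for(camera, target): "bbox" ([centre column, centre row, width, height] in pixels, round what is visible of it).
- mark_of(camera, target): "uv" ([column, row] in pixels: a listed point, or the origin of a listed thing).
The state is a dict: "clock": time; "joint_positions": joint angles; "joint_velocities": joint speeds; "joint_torque": joint torques, N m; "ee_pos": TCP position; "eef_rot": TCP orientation; "force": force on the tool from outside, world axes, zero at the start; "wrist_torque": the same for the moment, N m; "opening": opening from 0.0 (shut) to 1.0 (fully open); "grasp_force": force on a finger pad.
Only numpy, scipy, OpenCV 4.12 (cv2) and the standard library are available. Lean on these libraries where they do the work, as an engineer would, in place of code of your own. Each camera call takes 0.05 s, during which the arm holds its last target. There are 200 camera calls.

### The job

The small roof panel on the bench still lacks the angle flashing on the left wall of its vent curb. Lift the loose wooden cover off the curb and stand it upright on the bench; then take the flashing and slide it lengthwise up the bare strip of deck, its upright leg close along the curb and its flat leg under the lapped shingle without lifting that shingle, until its near end is flush with the eave edge of the deck. Finish holding it there, pressed down firmly and flat on the deck for nailing, and leave the other things on the bench alone.

Things in the scene. Friction and masses are not known exactly. Their poses are not given: they have to be found in the camera images.
- roof_panel: Fixed roof panel lying flat on the bench, 300 (x) by 320 mm (y). Origin: middle of its underside. x points up the slope from the eave edge near the robot (x = -150 mm), y to the left. Square wooden vent curb on it: x -88 to +22, y -75 to +35 mm, 50 mm tall above the deck. An apron before the curb and a mirror-image flashing on its right wall are fitted
- deck: The panel's rigid plywood deck, same frame as the panel; its top is 32 mm above the bench. Cedar shingles (tops under 20 mm above the deck) cover it except a bare strip along the curb's left wall, from the curb (y = +35 mm) to the next eave shingle (y = +103 mm, 8 mm thick), open at the eave and running on under the lapped shingle
- seat (a point): Point on the deck's top at the eave edge, in line with the curb's left wall (panel x = -150, y = +35, z = 32 mm), axes as the panel's: here the flashing's near end belongs, its upright leg 0 to 6 mm to the left of this line
- shingle (a joint): Lift of the lapped shingle about its nails, rad; 0 = lying down, grows as it is lifted (1 mm at its free edge is about 0.01). Light: a newton or so lifts it, and it falls back. The shingle is 105 mm long up the slope, 80 mm wide, 6 mm thick
- shingle_butt (a point): Middle of the lower free (butt) edge of the lapped shingle, on its underside, 8 mm above the deck (panel x -55, y +98 mm). The gap under it narrows to 6 mm 55 mm farther in. The shingle's side edge stands 22 mm from the curb's wall; the upright leg passes through that space
- cover: Loose wooden cover over the curb, 156 mm square, 0.3 kg; origin: centre of its skirt's lower edge, 57 mm above the bench; z up. Skirt 25 mm deep, open at the corners; it has slid to the right, so its left cheek, under 10 mm from the curb, bars that wall. Grip batten on top: 90 mm long (cover x), 22 wide, 35 to 63 mm above the origin. Free bench for it: around x 0.5, y -0.39 m
- flashing: Loose aluminium angle, 150 mm long (x), 0.12 kg, standing on its flat leg left of the panel. Origin: underside, foot of the upright leg's outer face, mid length. Flat leg 55 mm wide (to +y), 2.5 thick; upright leg 42 tall, 2.5 thick, its top 14 mm a hem 10 thick (y 0 to 10, z 28 to 42 mm) to grip. In place its x points up the slope and its flat leg away from the curb
- flashing_near (a point): Foot of the flashing's outer face at its near end (flashing x = -75 mm), axes as the flashing's
- flashing_tip (a point): The same at the far end, which goes under the shingle (flashing x = +75 mm)
- flashing_grip (a point): Middle of the hem's thickness and height, 22 mm from the near end: gripped here from above, the fingers stay in front of the curb when the flashing is in place
- tape_measure: Tape measure, 36x79x64 mm, at the front right of the bench; leave alone
- marker: Marker pen, 136 mm long, 18 mm thick, lies before the panel; leave alone
- pencil: Pencil, 164 mm long, 7 mm thick, lies before the panel; leave alone

How it is judged:
By the outcome, as a careful person would: the job done as asked, in the order asked, and still so for the second after the job is handed in, while the arm keeps its last pose, push and grip.
It also fails if it takes over 61 s, if anything falls off the work surface, if the arm or the gripper's body presses on something with over 40 N, if the wrist force passes 120 N, or if a joint passes its speed limit or range.

## Working session

There is one attempt and no reset: what is moved stays moved. The work goes in short steps, Python scripts to look and compute and a tool call to move; the robot and the scene stay as the last step left them, time stands still between calls to the robot, and variables do not carry over. Pictures are saved under pics/ and viewed, at most 10 in all, crops included, and the job is handed in when it is done.

Besides the shell and the picture viewer there is one more tool, called after "Call:" as name(argument=value, ...), one argument or row to a line, values as JSON. servo_tool: Moves the arm, as the interface text tells. Its arguments: {"type":"object","properties":{"motion":{"type":"array","items":{"type":"array","items":{"type":"array","items":{"type":"number"}}}},"squeeze":{"type":"number"}},"required":["motion"]}

```bash
mkdir -p pics; cat > h.py <<'E'
import numpy as np, cv2
from workcell import status, grab_frame, ctrl, look_for, mark_of
from scipy.spatial.transform import Rotation as R
def K(f):
    F=240/np.tan(np.radians(f["fov_y"])/2); return F
def px2z(f,uv,z):
    F=K(f);T=np.array(f["camera_from_world"]);Ri=T[:3,:3].T;c=-Ri@T[:3,3]
    d=Ri@np.array([(uv[0]-f["cx"])/F,-(uv[1]-f["cy"])/F,-1]); return c+d*(z-c[2])/d[2]
def proj(f,p):
    F=K(f);T=np.array(f["camera_from_world"]);q=T[:3,:3]@np.array(p)+T[:3,3]
    return np.array([f["cx"]+F*q[0]/-q[2],f["cy"]-F*q[1]/-q[2]])
def tri(obs):
    A=[];b=[]
    for f,uv in obs:
        T=np.array(f["camera_from_world"]);Ri=T[:3,:3].T;c=-Ri@T[:3,3];F=K(f)
        d=Ri@np.array([(uv[0]-f["cx"])/F,-(uv[1]-f["cy"])/F,-1]);d/=np.linalg.norm(d)
        P=np.eye(3)-np.outer(d,d);A.append(P);b.append(P@c)
    return np.linalg.lstsq(np.vstack(A),np.hstack(b),rcond=None)[0]
def save(f,n): cv2.imwrite(f"pics/{n}.png",f["color"][:,:,::-1])
E
cat > a.py <<'E'
from h import *
np.set_printoptions(precision=4,suppress=True)
s=status.state();print(s["clock"],s["ee_pos"],s["eef_rot"],s["force"])
fs={}
for c in("scene","top"):
    fs[c]=grab_frame(c);save(fs[c],c+"0");print(c,{k:v for k,v in fs[c].items() if k not in("color","camera_from_world")},fs[c].keys())
Z=dict(roof_panel=0,seat=.032,shingle_butt=.04,cover=.057,flashing=0,flashing_near=0,flashing_tip=0,flashing_grip=.035,tape_measure=0,marker=.009,pencil=.0035)
for t,z in Z.items():
    o=[]
    for c in fs:
        m=mark_of(c,t)
        if m: o.append((fs[c],m[0]["uv"]));print(t,c,np.array(m[0]["uv"]),round(m[0]["conf"],2),px2z(fs[c],m[0]["uv"],z))
    if len(o)==2: print("   tri",tri(o))
E
python3 a.py
```

```text
0.0 [ 0.228  -0.4999  0.2305] [-3.0683 -0.6665  0.0002] [-0.1995  0.2871  0.4136]
scene {'fov_y': 52.83891364283535, 'cx': 318.92795260389283, 'cy': 237.40449022885213} dict_keys(['color', 'fov_y', 'cx', 'cy', 'camera_from_world'])
top {'fov_y': 50.45127040340662, 'cx': 321.77953755150173, 'cy': 234.61635095257697} dict_keys(['color', 'fov_y', 'cx', 'cy', 'camera_from_world'])
roof_panel scene [320.6 242.7] 0.56 [ 0.6067 -0.0131  0.    ]
seat scene [326.9 267.5] 0.68 [0.4474 0.0407 0.032 ]
seat top [304.4 260.9] 0.9 [0.4677 0.0446 0.032 ]
   tri [0.4653 0.0392 0.0208]
shingle_butt scene [290.  247.6] 0.72 [0.5552 0.0979 0.04  ]
shingle_butt top [283.3 223. ] 0.96 [0.5666 0.0994 0.04  ]
   tri [0.5661 0.0971 0.0338]
cover scene [333.9 228.7] 0.94 [ 0.5763 -0.0378  0.057 ]
cover top [333.5 221.8] 0.75 [ 0.5671 -0.0314  0.057 ]
   tri [ 0.5659 -0.0318  0.064 ]
flashing scene [211.  291.4] 0.86 [0.5001 0.3214 0.    ]
flashing_near scene [219.9 307. ] 0.98 [0.4349 0.3156 0.    ]
flashing_near top [201.4 274.2] 0.61 [0.4351 0.3197 0.    ]
   tri [0.4344 0.3176 0.0014]
flashing_tip scene [207.  273.4] 0.87 [0.577  0.3141 0.    ]
flashing_tip top [208.4 220.4] 0.6 [0.5794 0.3037 0.    ]
   tri [ 0.5816  0.3091 -0.0053]
flashing_grip scene [212.7 292.2] 0.8 [0.4498 0.3257 0.035 ]
flashing_grip top [197.5 265.1] 0.98 [0.4579 0.3223 0.035 ]
   tri [0.4582 0.3241 0.0285]
tape_measure top [447. 309.] 0.78 [ 0.3399 -0.3329  0.    ]
marker scene [291.8 314.9] 0.97 [0.3374 0.176  0.009 ]
marker top [260.2 308. ] 0.73 [0.3454 0.1616 0.009 ]
   tri [ 0.347   0.1673 -0.0019]
pencil scene [354.5 291.8] 0.47 [0.3663 0.0032 0.0035]
pencil top [323.1 299.8] 0.55 [ 0.3659 -0.004   0.0035]
   tri [ 0.3674 -0.0012  0.0012]
```

View pics/top0.png

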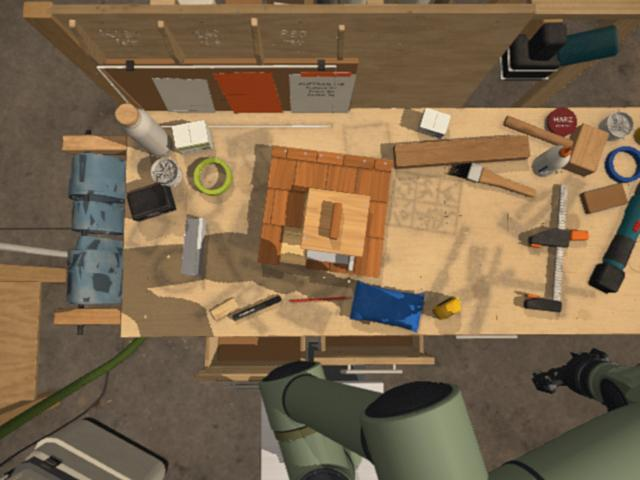

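View pics/scene0.png

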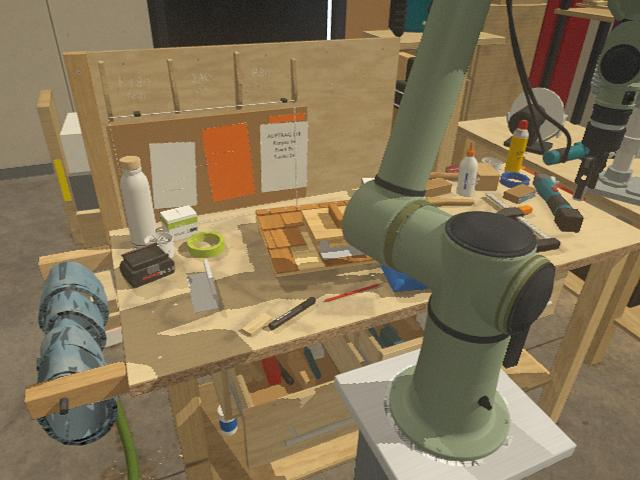

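The top view shows the panel at about (258–392, 145–276), turned by about −5°. The cover batten is at (335, 222), the flashing at (193, 247) with its upright leg on the right, and free bench lies to the right of the panel. Next I move above the cover.

Call:
servo_tool(
  motion=[
    [[0,0,0.1,0,0,-15,85],[0,0,0.1,0,0,-15,85],[0,0,0.1,0,0,-15,85],[0,0,0.1,0,0,-15,85],[0,0,0.1,0,0,-15,85],[0,0,0,17,-33,0,85],[0,0,0,17,-33,0,85],[0,0,0,17,-33,0,85],[0,0,0,17,-33,0,85],[0,0,0,17,-33,0,85],[0,0,0,17,-33,0,85],[0,0,0,17,-33,0,85],[0,0,0,17,-33,0,85],[0,0,0,17,-33,0,85],[0,0,0,17,-33,0,85],[0,0,0,17,-33,0,85],[0,0,0,17,-33,0,85],[0,0,0,17,-33,0,85],[0,0,0,17,-33,0,85],[0,0,0,0,0,0,85]],
  ],
)

```text
clock: 2.87
ee_pos: [0.5013, -0.0519, 0.3062]
eef_rot: [-3.138, 0.102, -0.003]
force: [-0.1, -0.5, -0.5]
opening: 0.999
grasp_force: 0.0
```

```bash
cat > b.py <<'E'
from h import *
import sys
np.set_printoptions(precision=4,suppress=True)
s=status.state();print(s["clock"],s["ee_pos"],s["eef_rot"],s["force"],s["opening"],s["grasp_force"])
M=R.from_rotvec(s["eef_rot"]).as_matrix();print("yaw",np.degrees(np.arctan2(M[1,0],M[0,0])),"z",M[:,2])
f=grab_frame("wrist");save(f,sys.argv[1])
T=np.array(f["camera_from_world"]);print("cam",-T[:3,:3].T@T[:3,3],f["fov_y"])
Z=dict(seat=.032,shingle_butt=.04,cover=.057,flashing_near=0,flashing_tip=0,flashing_grip=.035,roof_panel=0)
for t,z in Z.items():
    for m in mark_of("wrist",t)[:1]: print(t,np.array(m["uv"]),round(m["conf"],2),px2z(f,m["uv"],z))
E
python3 b.py w1
```

```text
2.8667 [ 0.5013 -0.0519  0.3062] [-3.1376  0.1022 -0.0026] [-0.073  -0.5239 -0.5068] 0.9992275448233061 0.0
yaw -3.7316576038629665 z [ 0.0017  0.0023 -1.    ]
cam [ 0.5706 -0.0567  0.4496] 65.35290128092385
seat [241.2 232.3] 0.94 [0.4589 0.0403 0.032 ]
shingle_butt [181.8 151.1] 0.64 [0.555 0.091 0.04 ]
cover [299.4 138.1] 0.57 [ 0.5607 -0.0367  0.057 ]
flashing_near [ 31.5 260.3] 0.9 [0.4306 0.3197 0.    ]
flashing_tip [  5.7 138.2] 0.89 [0.5813 0.308  0.    ]
flashing_grip [  2.8 251.1] 0.66 [0.4549 0.3208 0.035 ]
```

View pics/w1.png

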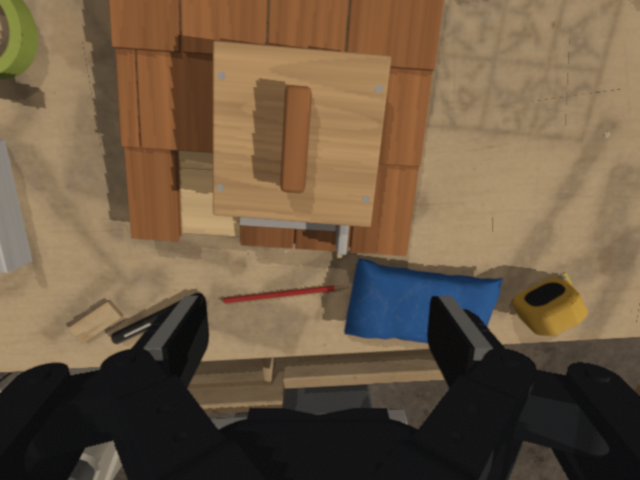

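The wrist view shows the cover with corners near (214,41), (390,56), (371,226), (213,215). Its batten is at (286–311, 86–192), and the bare deck eave runs (181,234)–(236,237).

```bash
cat > c.py <<'E'
from h import *
np.set_printoptions(precision=4,suppress=True)
f=grab_frame("wrist")
for n,z,L in(("cover",.092,[(214,41),(390,56),(371,226),(213,215)]),("batten",.12,[(286,86),(311,88),(303,192),(282,190)]),("deck",.032,[(181,234),(236,237)]),("panelR",.045,[(442,0),(410,256)])):
    P=np.array([px2z(f,p,z) for p in L]);print(n,P[:,:2].tolist(),P.mean(0))
E
python3 c.py
```

```text
cover [[0.6451446803432757, 0.020976261177258967], [0.6219743759040295, -0.13071676173196178], [0.46938140408720275, -0.10880610459121809], [0.49205323636300546, 0.045274868722381276]] [ 0.5571 -0.0433  0.092 ]
batten [[0.6014724046083679, -0.039606986903169286], [0.5984144701013698, -0.05999827863339921], [0.5128302643742078, -0.046076548707095884], [0.5159947840824002, -0.02765878650225167]] [ 0.5572 -0.0433  0.12  ]
deck [[0.45963747762470497, 0.10393549642945268], [0.451279213081371, 0.04073515862635986]] [0.4555 0.0723 0.032 ]
panelR [[0.674303782028741, -0.19006182340556252], [0.41755767825583356, -0.15813256256314304]] [ 0.5459 -0.1741  0.045 ]
```

Call:
servo_tool(
  motion=[
    [[0,0,0.085,0,0,0,85],[0,0,0,27,-8.5,25,70],[0,0,0,27,-8.5,25,60],[0,0,0,0,0,30,60],[0,0,0,0,0,30,60],[0,0,0,0,0,30,60],[0,0,0,0,0,30,60],[0,0,0,0,0,30,60],[0,0,0,0,0,8,60],[0,0,0,0,0,0,60],[0,0,0,0,0,0,10],[0,0,0,0,0,0,10],[0,0,0,0,0,0,10],[0,0,0,0,0,0,10],[0,0,0,0,0,0,10],[0,0,0,0,0,0,10]],
  ],
  squeeze=70,
)

```text
clock: 4.65
ee_pos: [0.5584, -0.0395, 0.102]
eef_rot: [-3.113, 0.234, -0.012]
force: [3.9, 27.0, 7.4]
opening: 0.238
grasp_force: 68.4
```

Call:
servo_tool(
  motion=[
    [[0,0,0,0,-3.5,0,10],[0,0,0,0,0,0,10],[0,0,0,0,0,-8,10],[0,0,0,0,0,-12,10],[0,0,0,0,0,-20,10],[0,0,0,0,0,-20,10],[0,0,0,0,0,-15,10],[0,0,0,0,0,-10,10],[0,0,0,0,0,0,10]],
  ],
)

```text
clock: 5.4
ee_pos: [0.5576, -0.0456, 0.1871]
eef_rot: [3.131, -0.247, 0.01]
force: [0.4, 0.5, -2.9]
opening: 0.238
grasp_force: 70.0
```

```bash
python3 b.py w2
```

```text
5.4 [ 0.5576 -0.0456  0.1871] [ 3.1309 -0.2466  0.01  ] [ 0.3887  0.4841 -2.8737] 0.2383816389882778 70.00809073448181
yaw -9.007509302572311 z [ 0.0063 -0.0015 -1.    ]
cam [ 0.6255 -0.0563  0.3308] 65.35290128092385
shingle_butt [150.9 247.5] 0.56 [0.5546 0.0924 0.04  ]
cover [318.5 254.2] 0.71 [ 0.5333 -0.0425  0.057 ]
```

View pics/w2.png

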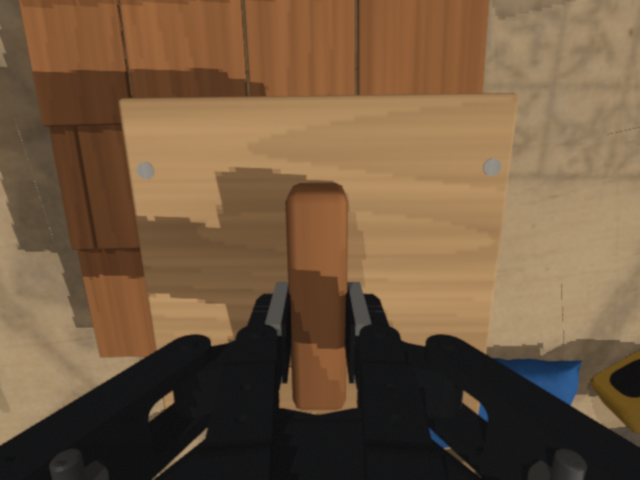

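The cover is lifted and held level by its batten. Next I carry it to the right.

Call:
servo_tool(
  motion=[
    [[0,0,0,0,20,0,10],[0,0,0,0,32,0,10],[0,0,0,0,36,0,10],[0,0,0,0,36,0,10],[0,0,0,0,36,0,10],[0,0,0,0,36,0,10],[0,0,0,0,36,0,10],[0,0,0,0,36,0,10],[0,0,0,0,36,0,10],[0,0,0,0,28,0,10],[0,0,0,0,16,0,10],[0,0,0,0,0,30,10],[0,0,0,0,0,35,10],[0,0,0,0,0,30,10],[0,0,0,0,0,20,10],[0,0,0,0,0,10,10],[0,0,0,0,0,5,10],[0,0,0,0,0,0,10]],
  ],
)

```text
clock: 7.3
ee_pos: [0.5009, -0.3881, 0.0525]
eef_rot: [-3.131, 0.246, 0.002]
force: [-1.3, -0.0, -2.1]
opening: 0.242
grasp_force: 69.9
```

Call:
servo_tool(
  motion=[
    [[0,0,0,0,0,3,10],[0,0,0,0,0,3,10],[0,0,0,0,0,2,10],[0,0,0,0,0,0,10]],
  ],
)

```text
clock: 7.63
ee_pos: [0.5016, -0.3892, 0.046]
eef_rot: [3.131, -0.247, 0.002]
force: [0.4, -0.2, -1.5]
opening: 0.241
grasp_force: 70.0
```

Call:
servo_tool(
  motion=[
    [[0,0,0,0,0,2,10],[0,0,0,0,0,0,10],[0,0,0,0,0,0,50],[0,0,0,0,0,0,50],[0,0,0,0,0,0,50],[0,0,0,0,0,0,50],[0,0,0,0,0,-10,50],[0,0,0,0,0,-30,50],[0,0,0,0,0,-40,50],[0,0,0,0,0,-40,50],[0,0,0,0,0,-40,50],[0,0,0,0,0,-40,50],[0,0,0,0,0,0,50]],
  ],
)

```text
clock: 8.72
ee_pos: [0.5041, -0.3915, 0.2536]
eef_rot: [3.122, -0.246, 0.018]
force: [0.5, -2.1, 0.5]
opening: 0.582
grasp_force: 0.0
```

Call:
servo_tool(
  motion=[
    [[0,0,0,-10,-34,0,50],[0,0,0,-10,-34,0,50],[0,0,0,-10,-34,0,50],[0,0,0,-10,-34,0,50],[0,0,0,-10,-34,0,50],[0,0,0,-10,-34,0,50],[0,0,0,-10,-34,0,50],[0,0,0,-10,-34,0,50],[0,0,0,-10,-34,0,50],[0,0,0,-10,-34,0,50],[0,0,0,-10,-34,0,50],[0,0,0,-10,-34,0,50],[0,0,0,0,0,0,50]],
  ],
)

```text
clock: 9.8
ee_pos: [0.4424, 0.0198, 0.2438]
eef_rot: [-3.12, 0.205, -0.001]
force: [-0.6, -0.3, -0.3]
opening: 0.587
grasp_force: 0.0
```

```bash
python3 b.py w3; python3 a.py | grep -A4 -E "^cover|^seat|butt"
```

```text
9.8 [0.4424 0.0198 0.2438] [-3.1203  0.2051 -0.0005] [-0.6022 -0.2728 -0.2989] 0.5868010156935209 0.0
yaw -7.520906237799774 z [ 0.0013  0.0145 -0.9999]
cam [0.5114 0.0087 0.387 ] 65.35290128092385
seat [295.7 189.3] 0.97 [0.457  0.0421 0.032 ]
shingle_butt [220.1  87.1] 0.73 [0.5551 0.0935 0.04  ]
flashing_near [ 50.4 239.8] 0.81 [0.4316 0.3194 0.    ]
flashing_tip [11.4 95.5] 0.82 [0.5798 0.3089 0.    ]
flashing_grip [ 14.1 229.2] 0.63 [0.454  0.3236 0.035 ]
roof_panel [331.9  28.2] 0.59 [ 0.5966 -0.0104  0.    ]
seat scene [325.8 266.4] 0.68 [0.4528 0.0413 0.032 ]
shingle_butt scene [288.9 248.7] 0.88 [0.5513 0.1025 0.04  ]
shingle_butt top [280.5 227.9] 0.86 [0.5537 0.1066 0.04  ]
   tri [0.5527 0.1045 0.04  ]
cover scene [450.3 234.4] 0.67 [ 0.4344 -0.3188  0.057 ]
cover top [464.2 246. ] 0.91 [ 0.5029 -0.3677  0.057 ]
   tri [ 0.5071 -0.3837  0.0023]
flashing scene [322.9 242.4] 0.58 [ 0.6058 -0.0198  0.    ]
flashing top [205.  249.4] 0.87 [0.5012 0.3114 0.    ]
   tri [0.4288 0.1773 0.1842]
```

View pics/w3.png

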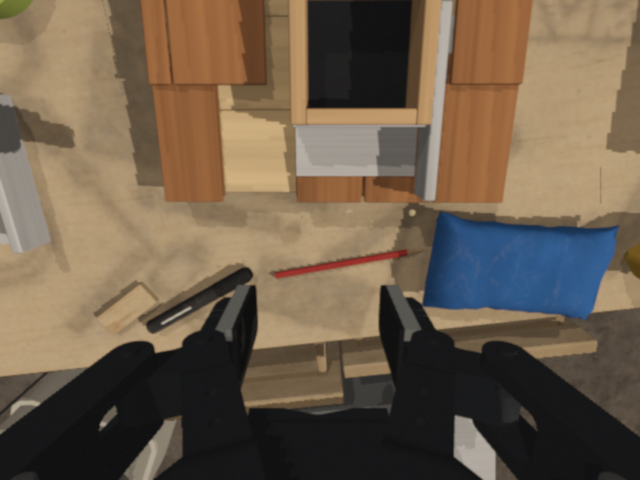

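The open curb is visible, with its near top edge at (291–433, 125). The eave of the bare strip is at (225–295, 192), and the flashing is at the left edge of the view.

```bash
cat > d.py <<'E'
from h import *
np.set_printoptions(precision=4,suppress=True)
f=grab_frame("wrist")
for n,z,L in(("curbtop",.082,[(291,2),(291,125),(433,126)]),("eave",.032,[(225,192),(295,193)]),("panelR",.04,[(533,2),(502,202)])):
    P=np.array([px2z(f,p,z)[:2] for p in L]);d=np.diff(P,axis=0);print(n,P.tolist(),np.degrees(np.arctan2(d[:,1],d[:,0])),np.linalg.norm(d,axis=1))
g=f["color"][0:260,120:540][:,:,::-1];cv2.imwrite("pics/w3c.png",cv2.resize(g,None,fx=1.9,fy=1.9,interpolation=cv2.INTER_CUBIC))
E
python3 d.py
```

```text
curbtop [[0.6008097684653153, 0.01652353973505017], [0.516963204709208, 0.02976437098573921], [0.5011304241661988, -0.07979647829930987]] [171.0261 -98.223 ] [0.0849 0.1107]
eave [[0.4653851774611713, 0.10610389903783753], [0.4554249496699056, 0.039724179945736425]] [-98.5335] [0.0671]
panelR [[0.5854363448613279, -0.17670124768854545], [0.42235552976530066, -0.15166884819962942]] [171.2734] [0.165]
```

Call:
servo_tool(
  motion=[
    [[0,0,0,-10,-34,0,50],[0,0,0,-10,-34,0,50],[0,0,0,-10,-34,0,50],[0,0,0,-10,-34,0,50],[0,0,0,-10,-34,0,50],[0,0,0,-10,-34,0,50],[0,0,0,-10,-34,0,50],[0,0,0,-10,-34,0,50],[0,0,0,0,0,0,50],[0,0,0,0,0,0,50]],
  ],
)

```text
clock: 12.28
ee_pos: [0.3737, 0.1332, 0.2626]
eef_rot: [-3.0, -0.069, 0.005]
force: [0.3, -0.1, 0.0]
opening: 0.59
grasp_force: 0.0
```

```bash
python3 b.py w4
```

```text
12.2833 [0.3737 0.1332 0.2626] [-3.0001 -0.0694  0.0052] [ 0.3305 -0.0877  0.0211] 0.5900258944147595 0.0
yaw 2.6528987915725106 z [-0.0067  0.1401 -0.9901]
cam [0.4443 0.1167 0.4044] 65.35290128092385
seat [457.2 117.5] 0.89 [0.4553 0.0408 0.032 ]
shingle_butt [186.4  52. ] 0.54 [0.5028 0.2956 0.04  ]
flashing_near [186.5 134.2] 0.59 [0.426  0.3198 0.    ]
flashing_tip [470.4 206.7] 0.43 [0.3677 0.0079 0.    ]
flashing_grip [165.3 104.7] 0.71 [0.4551 0.323  0.035 ]
roof_panel [187.4 134. ] 0.15 [0.4263 0.3187 0.    ]
```

View pics/w4.png

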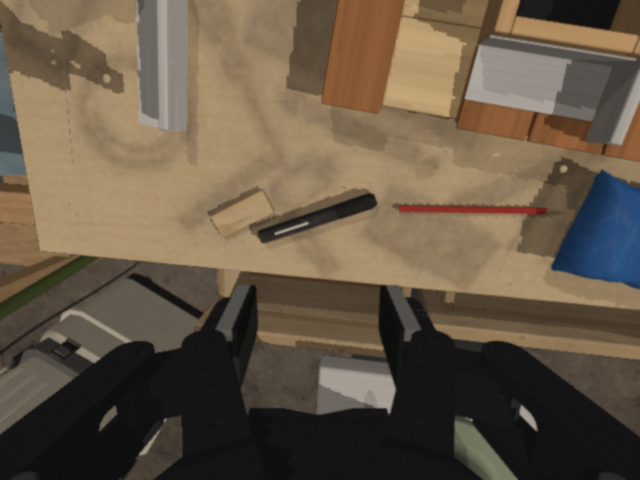

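View pics/w3c.png

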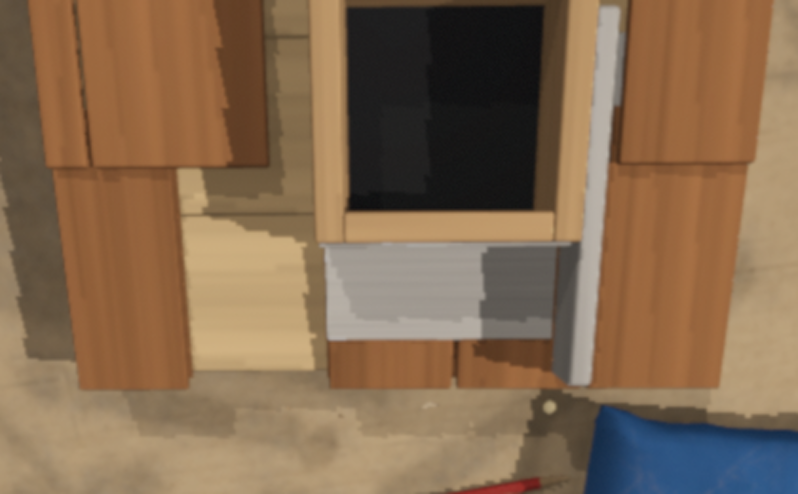

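The curb corner, eave and apron are as measured. The arm stopped short and tilted, so I check the joints.

```bash
python3 -c "
from h import *
s=status.state();print(np.round(s['joint_positions'],3),np.round(s['joint_velocities'],3),s['joint_torque'],s['clock'])"
```

```text
[ 0.043 -0.    -0.518  1.055  0.141  3.141] [ 0.001 -0.003 -0.001 -0.001  0.003  0.001] [ 2.32252775e-02 -2.62900579e+01  2.62861204e+01  1.47684402e-02
  4.56595318e-01  1.86787545e-06] 12.6833
```

```bash
cat > g.py <<'E'
from h import *
import sys
# usage: g.py x y z yawdeg : tool-frame turn and (post-turn) shift to reach a straight-down pose
np.set_printoptions(precision=4,suppress=True)
x,y,z,w=map(float,sys.argv[1:5]);w=np.radians(w)
s=status.state();C=R.from_rotvec(s["eef_rot"])
D=R.from_matrix(np.array([[np.cos(w),np.sin(w),0],[np.sin(w),-np.cos(w),0],[0,0,-1]]))
d=np.array([x,y,z])-s["ee_pos"]
print("turn",(C.inv()*D).as_rotvec(),"shift post-turn",D.inv().apply(d)*1e3,"pre-turn",C.inv().apply(d)*1e3,"pos",s["ee_pos"],s["clock"])
E
python3 g.py .46 .322 .25 171.4
```

```text
turn [-0.0229 -0.207  -2.9407] shift post-turn [-56.5021 200.3122  11.9034] pre-turn [  94.0983 -182.1728   37.6527] pos [0.3742 0.1324 0.2619] 12.6833
```

Call:
servo_tool(
  motion=[
    [[-0.001,-0.0083,-0.1176,0,0,0,50],[-0.001,-0.0083,-0.1176,0,0,0,50],[-0.001,-0.0083,-0.1176,0,0,0,50],[-0.001,-0.0083,-0.1176,0,0,0,50],[-0.001,-0.0083,-0.1176,0,0,0,50],[-0.001,-0.0083,-0.1176,0,0,0,50],[-0.001,-0.0083,-0.1176,0,0,0,50],[-0.001,-0.0083,-0.1176,0,0,0,50],[-0.001,-0.0083,-0.1176,0,0,0,50],[-0.001,-0.0083,-0.1176,0,0,0,50],[-0.001,-0.0083,-0.1176,0,0,0,50],[-0.001,-0.0083,-0.1176,0,0,0,50],[-0.001,-0.0083,-0.1176,0,0,0,50],[-0.001,-0.0083,-0.1176,0,0,0,50],[-0.001,-0.0083,-0.1176,0,0,0,50],[-0.001,-0.0083,-0.1176,0,0,0,50],[-0.001,-0.0083,-0.1176,0,0,0,50],[-0.001,-0.0083,-0.1176,0,0,0,50],[-0.001,-0.0083,-0.1176,0,0,0,50],[-0.001,-0.0083,-0.1176,0,0,0,50]],
  ],
)

```text
clock: 14.35
ee_pos: [0.3742, 0.1325, 0.262]
eef_rot: [-1.112, -2.896, 0.003]
force: [-0.1, -0.3, 0.3]
opening: 0.588
grasp_force: 0.0
```

Call:
servo_tool(
  motion=[
    [[-0.001,-0.0083,-0.1176,0,0,0,50],[-0.001,-0.0083,-0.1176,0,0,0,50],[-0.001,-0.0083,-0.1176,0,0,0,50],[-0.001,-0.0083,-0.1176,0,0,0,50],[-0.001,-0.0083,-0.1176,0,0,0,50],[0,0,0,-9,33,2,50],[0,0,0,-9,33,2,50],[0,0,0,-9,33,2,50],[0,0,0,-9,33,2,50],[0,0,0,-9,33,2,50],[0,0,0,-9,33,2,50],[0,0,0,0,0,0,50],[0,0,0,0,0,0,50]],
  ],
)

```text
clock: 15.43
ee_pos: [0.4571, 0.3212, 0.2489]
eef_rot: [0.233, 3.133, -0.002]
force: [-0.2, -0.1, -0.9]
opening: 0.587
grasp_force: 0.0
```

```bash
python3 b.py w5; python3 -c "
import cv2;g=cv2.imread('pics/w5.png');print(g.shape)
cv2.imwrite('pics/w5c.png',cv2.resize(g[60:460,180:460],None,fx=1.5,fy=1.5,interpolation=cv2.INTER_CUBIC))"
```

```text
15.4333 [0.4571 0.3212 0.2489] [ 0.2331  3.1327 -0.0022] [-0.1955 -0.1053 -0.8962] 0.5869082966364915 0.0
yaw 171.49047139083163 z [ 0.0001 -0.0014 -1.    ]
cam [0.3857 0.332  0.3921] 65.35290128092385
seat [ 44.3 236.5] 0.93 [0.4516 0.0433 0.032 ]
shingle_butt [120.6 327.2] 0.66 [0.5582 0.0945 0.04  ]
cover [324.6 302.9] 0.2 [0.5533 0.3132 0.057 ]
flashing_near [309.4 170.9] 0.94 [0.4299 0.3159 0.    ]
flashing_tip [327.3 301.5] 0.64 [0.5805 0.3133 0.    ]
flashing_grip [318.2 193.9] 0.56 [0.4489 0.3223 0.035 ]
roof_panel [ 61.7 353.7] 0.72 [ 0.6021 -0.0134  0.    ]
(480, 640, 3)
```

View pics/w5c.png

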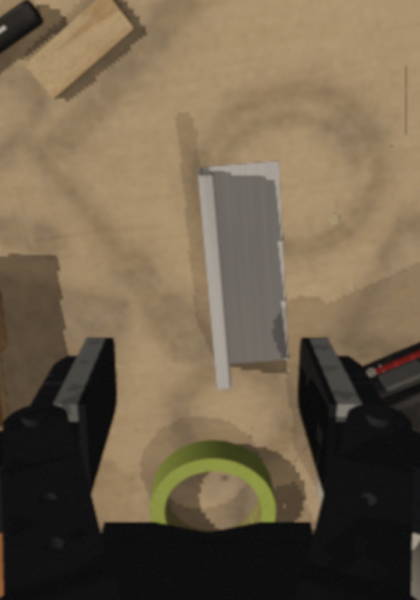

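The flashing's hem runs from about (317,176) at the near end to (329,318) at the far end, and the flat leg's outer edge from (365,168) to (371,299).

```bash
cat > e.py <<'E'
from h import *
np.set_printoptions(precision=4,suppress=True)
f=grab_frame("wrist")
for n,z,L in(("hem mid",.042,[(317.3,176),(328.7,318.3)]),("hemL",.042,[(313.3,176.7),(324.7,318.7)]),("flat outer",.0025,[(364.7,168),(371.3,298.7)]),("flat near",.0025,[(320,170),(364.7,168)])):
    P=np.array([px2z(f,p,z)[:2] for p in L]);d=np.diff(P,axis=0);print(n,P.tolist(),np.degrees(np.arctan2(d[:,1],d[:,0])),np.linalg.norm(d,axis=1))
E
python3 e.py; python3 g.py .452 .321 .06 176
```

```text
hem mid [[0.431495895389367, 0.3229225699350789], [0.5804658977433284, 0.31229087352464724]] [-4.0822] [0.1493]
hemL [[0.43157815845110853, 0.3191161415748896], [0.5802984778369065, 0.30807208546172765]] [-4.247] [0.1491]
flat outer [[0.4358982635204298, 0.3718706083901305], [0.5848534722167267, 0.3621923815224303]] [-3.7175] [0.1493]
flat near [[0.4309613039228346, 0.325780579838821], [0.4358982635204298, 0.3718706083901305]] [83.886] [0.0464]
turn [ 0.0002  0.0023 -0.0813] shift post-turn [  5.1619   0.8842 190.6206] pre-turn [  5.6562   0.4151 190.6082] pos [0.4571 0.3198 0.2506] 15.8833
```

Call:
servo_tool(
  motion=[
    [[0,0,-0.078,0,0,0,50],[0,0,0,4,1,35,50],[0,0,0,0,0,35,50],[0,0,0,0,0,35,50],[0,0,0,0,0,35,50],[0,0,0,0,0,35,50],[0,0,0,0,0,30,45],[0,0,0,0,0,18,40],[0,0,0,0,0,9,35],[0,0,0,0,0,0,30],[0,0,0,0,0,0,30],[0,0,0,0,0,0,2],[0,0,0,0,0,0,2],[0,0,0,0,0,0,2],[0,0,0,0,0,0,2],[0,0,0,0,0,0,2]],
  ],
  squeeze=100,
)

```text
clock: 17.22
ee_pos: [0.455, 0.3224, 0.0201]
eef_rot: [0.113, 3.135, 0.003]
force: [-1.0, -0.1, 7.5]
opening: 0.098
grasp_force: 98.5
```

```bash
python3 g.py .45 .32 .02 175.9; python3 -c "
from h import *
s=status.state();print(s['force'],s['wrist_torque'],s['opening'],s['joint_positions'])"
```

```text
turn [ 0.0018  0.0049 -0.0006] shift post-turn [ 4.7939 -2.7584  0.1451] pre-turn [ 4.793  -2.7614  0.1167] pos [0.455  0.3224 0.0201] 17.2167
[-1.02479335 -0.11873695  7.48576521] [-0.06111958  0.11309682 -0.02174656] 0.09770167619268001 [ 0.48468626  0.56409222 -0.42904521  0.57255805 -0.00103656  0.55681465]
```

Call:
servo_tool(
  motion=[
    [[0,0,0,0,0,-10,2],[0,0,0,0,0,-20,2],[0,0,0,0,0,-25,2],[0,0,0,0,0,-25,2],[0,0,0.077,0,0,0,2],[0,0,0,3.2,-15,0,2],[0,0,0,3.2,-29,0,2],[0,0,0,3.2,-32,0,2],[0,0,0,3.2,-32,0,2],[0,0,0,3.2,-32,0,2],[0,0,0,3.2,-32,0,2],[0,0,0,3.2,-32,0,2],[0,0,0,3.2,-32,0,2],[0,0,0,3.2,-20,0,2],[0,0,0,0,-12,0,2],[0,0,0,0,0,0,2],[0,0,0,0,0,0,2]],
  ],
)

```text
clock: 18.63
ee_pos: [0.3854, 0.0605, 0.0989]
eef_rot: [0.237, 3.13, 0.0]
force: [-0.2, 0.4, -0.7]
opening: 0.091
grasp_force: 97.9
```

```bash
python3 b.py w6; python3 g.py .3865 .0614 .07 171.5
```

```text
18.6333 [0.3854 0.0605 0.0989] [0.2366 3.1297 0.0003] [-0.2291  0.384  -0.6785] 0.09131054691177205 97.89224624633789
yaw 171.35243864341658 z [ 0.003 -0.    -1.   ]
cam [0.3137 0.0714 0.2419] 65.35290128092385
cover [480.8 147.6] 0.17 [0.3364 0.1474 0.057 ]
flashing_near [306.9 235.5] 0.74 [0.3841 0.0532 0.    ]
flashing_grip [317.  312.8] 0.9 [0.4238 0.0542 0.035 ]
turn [-0.0001  0.0016  0.0003] shift post-turn [-1.4055  0.292  28.0762] pre-turn [-1.3611  0.2951 28.0784] pos [0.3851 0.0613 0.0981] 19.0333
```

View pics/w6.png

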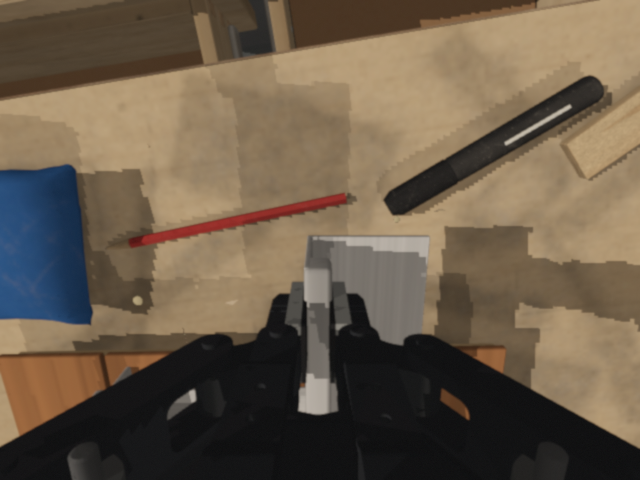

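The flashing's near edge is at row ~236, with its foot at (307,235). It is held straight, and the panel eave is at row ~350.

```bash
cat > k.py <<'E'
from h import *
np.set_printoptions(precision=4,suppress=True)
f=grab_frame("wrist");s=status.state();p=np.array(s["ee_pos"]);print(p,s["clock"])
zb=p[2]-.0195;u=np.array([.989,-.1478]);v=np.array([.1478,.989])
for n,px,z in(("foot",(307,235.5),zb),("flatR",(429,236.5),zb+.0025),("hemL",(304,262),zb+.042),("hemR",(330,262),zb+.042),("hemfarL",(298,413),zb+.042),("hemfarR",(337,413),zb+.042)):
    d=px2z(f,px,z)[:2]-p[:2];print(n,d@u*1e3,d@v*1e3)
E
python3 k.py
```

```text
[0.385  0.0612 0.0981] 19.0833
foot -23.978306913901346 -4.8877888227992505
flatR -24.29007065763666 49.704019318613526
hemL -26.96904531099769 -4.711512650834806
hemR -26.975139919411106 4.2230705967224
hemfarL 35.9529502838981 -7.682335221642541
hemfarR 35.937367160706266 7.569031061440963
```

Call:
servo_tool(
  motion=[
    [[0,0,0,-1,0,20,2],[0,0,0,0,0,15,2],[0,0,0,0,0,7,2],[0,0,0,0,0,3,2],[0,0,0,0,0,0,2],[0,0,0,0,0,0,2]],
  ],
)

```text
clock: 19.58
ee_pos: [0.3863, 0.0607, 0.0534]
eef_rot: [0.234, 3.131, -0.0]
force: [-0.1, -0.9, -1.5]
opening: 0.091
grasp_force: 98.0
```

Call:
servo_tool(
  motion=[
    [[0,0,0,0,0,1,2],[0,0,0,0,0,0,2]],
  ],
)

```text
clock: 19.75
ee_pos: [0.3867, 0.0606, 0.0526]
eef_rot: [0.234, 3.13, -0.0]
force: [-0.2, -0.0, -1.3]
opening: 0.093
grasp_force: 98.0
```

Call:
servo_tool(
  motion=[
    [[0,0,0,0,0,1,2],[0,0,0,0,0,0,2]],
  ],
)

```text
clock: 19.92
ee_pos: [0.3865, 0.0606, 0.0516]
eef_rot: [0.234, 3.13, -0.0]
force: [-1.2, -0.2, 4.5]
opening: 0.092
grasp_force: 98.7
```

Call:
servo_tool(
  motion=[
    [[0,0,0,0,-2,-0.5,2],[0,0,0,-5,0,0,2],[0,0,0,-6,0,0,2],[0,0,0,-6,0,0,2],[0,0,0,-6,0,0,2],[0,0,0,-5,0,0,2],[0,0,0,0,0,0,2]],
  ],
)

```text
clock: 20.5
ee_pos: [0.4147, 0.0546, 0.052]
eef_rot: [0.234, 3.13, 0.001]
force: [-0.8, 1.7, 5.3]
opening: 0.09
grasp_force: 98.8
```

```bash
cat > m.py <<'E'
from h import *
import sys
np.set_printoptions(precision=4,suppress=True)
f=grab_frame("top");F=grab_frame("scene");save(f,"t"+sys.argv[1]);save(F,"s"+sys.argv[1])
s=status.state();p=np.array(s["ee_pos"]);print(p,s["clock"],s["force"])
u=np.array([.989,-.1478]);v=np.array([.1478,.989]);q=p[:2]-[.4556,.040]
print("near end past eave",q@u*1e3-24,"outer face left of line",q@v*1e3-5)
a=f["color"][190:290,240:390][:,:,::-1];b=F["color"][190:300,230:390][:,:,::-1]
cv2.imwrite(f"pics/m{sys.argv[1]}.png",np.vstack([cv2.resize(a,(450,300),interpolation=2),cv2.resize(b,(450,300),interpolation=2)]))
E
python3 m.py 7
```

```text
[0.4147 0.0546 0.052 ] 20.6 [-0.6156  1.7101  5.2117]
near end past eave -66.63151859523768 outer face left of line 3.403602165988449
```

View pics/m7.png

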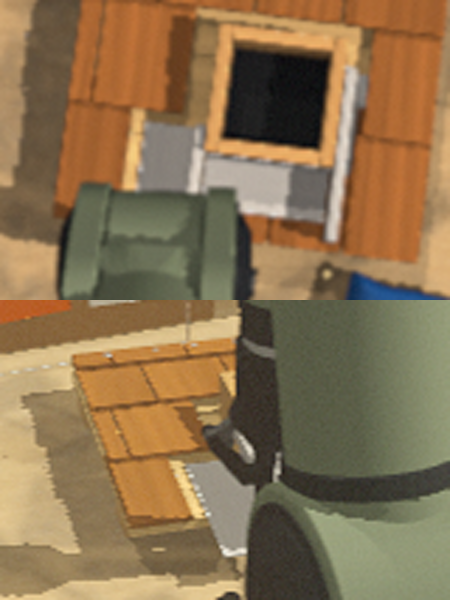

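The top view shows the flashing on the strip, its hem just left of the curb and its tip short of the lapped shingle. There is a narrow bare margin on the left, as expected. I slide it on.

Call:
servo_tool(
  motion=[
    [[0,0,0,-4,0,0,2],[0,0,0,-5,0,0,2],[0,0,0,-5,0,0,2],[0,0,0,-5,0,0,2],[0,0,0,-5,0,0,2],[0,0,0,0,0,0,2]],
  ],
)

```text
clock: 21.1
ee_pos: [0.4371, 0.0514, 0.0521]
eef_rot: [0.233, 3.132, 0.001]
force: [-3.6, 1.6, 11.5]
opening: 0.093
grasp_force: 99.6
```

```bash
python3 m.py 8; python3 -c "
from h import *
for c in('top',):
  grab_frame(c)
  for t in('flashing_tip','shingle_butt','seat','flashing_near'): print(t,[(m['uv'],m['conf']) for m in mark_of(c,t)[:1]])
s=status.state();print(s['wrist_torque'])"
```

```text
[0.4371 0.0514 0.0521] 21.2 [-2.9429  2.6644  9.1264]
near end past eave -43.929347049002956 outer face left of line 3.5089359236776314
flashing_tip [([310.4, 225.7], 0.75)]
shingle_butt [([281.5, 225.9], 0.91)]
seat []
flashing_near []
[0.45076911 0.58658408 0.26128357]
```

Call:
servo_tool(
  motion=[
    [[0,0,0,0,0,-0.5,2],[0,0,0,-5,0,0,2],[0,0,0,-5,0,0,2],[0,0,0,-5,0,0,2],[0,0,0,-5,0,0,2],[0,0,0,0,0,0,2]],
  ],
)

```text
clock: 21.95
ee_pos: [0.4582, 0.0482, 0.0522]
eef_rot: [0.233, 3.131, 0.001]
force: [1.0, 4.4, 0.3]
opening: 0.088
grasp_force: 98.3
```

```bash
python3 m.py 9
```

```text
[0.4582 0.0482 0.0522] 22.05 [ 1.3056  2.1191 -0.5766]
near end past eave -22.65900893752266 outer face left of line 3.4474796744930423
```

View pics/m9.png

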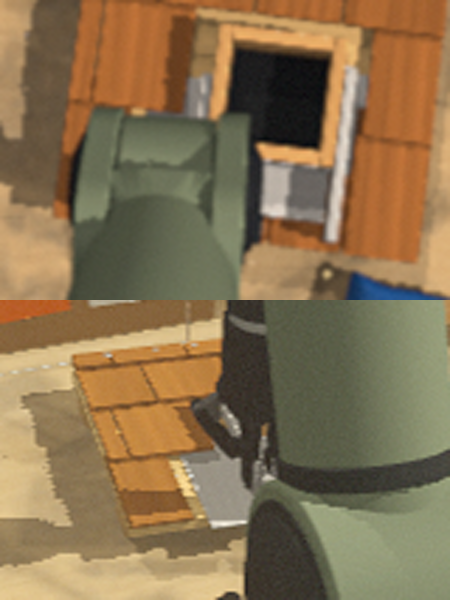

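The flashing now runs alongside the curb and under the lapped shingle, with the shingle lying flat. That was my last picture; it was the 11th, one over the limit of 10. I continue by numbers only.

Call:
servo_tool(
  motion=[
    [[0,0,0,-5,0,0,2],[0,0,0,-5,0,0,2],[0,0,0,-5,0,0,2],[0,0,0,-3,0,0,2],[0,0,0,0,0,0,2],[0,0,0,0,0,0,2]],
  ],
)

```text
clock: 22.55
ee_pos: [0.475, 0.0456, 0.0522]
eef_rot: [0.233, 3.131, 0.001]
force: [-0.7, 4.1, 0.0]
opening: 0.097
grasp_force: 98.3
```

```bash
cat > n.py <<'E'
from h import *
np.set_printoptions(precision=4,suppress=True)
u=np.array([.989,-.1478]);v=np.array([.1478,.989]);
for i in range(2):
    f=grab_frame("wrist");s=status.state();p=np.array(s["ee_pos"]);q=p[:2]-[.4556,.040]
    print(p,s["clock"],s["force"],"near",q@u*1e3-24,"face",q@v*1e3-5,"rot",s["eef_rot"])
    for t in("seat","flashing_near","flashing_grip"):
        for m in mark_of("wrist",t)[:1]:
            d=px2z(f,m["uv"],.0665 if "grip" in t else .032)[:2]; print(t,np.array(m["uv"]),round(m["conf"],2),d,"rel TCP u,v",(d-p[:2])@u*1e3,(d-p[:2])@v*1e3)
cv2.imwrite("last.png",f["color"][:,:,::-1])
g=cv2.cvtColor(f["color"],cv2.COLOR_RGB2GRAY)
for c in(380,395,410,425,440,455): print(c,g[200:300:4,c])
E
python3 n.py
```

```text
[0.4749 0.0456 0.0522] 22.6 [-0.2647  4.7708  0.1911] near -5.699964787550545 face 3.358669900005909 rot [0.2333 3.131  0.0006]
seat [305.2 238.7] 0.8 [0.452  0.0432] rel TCP u,v -22.282390420846852 -5.766102488257395
flashing_near [305.4 236.1] 0.59 [0.4508 0.0434] rel TCP u,v -23.52133428351781 -5.662985089508005
flashing_grip [317.9 314.3] 0.57 [0.4724 0.046 ] rel TCP u,v -2.591555114079212 0.013412732970067892
[0.4749 0.0455 0.0523] 22.8 [-0.1656  4.7954 -0.503 ] near -5.70581601595471 face 3.2495813302518286 rot [0.2335 3.1309 0.0002]
seat [309.9 238.2] 0.75 [0.4521 0.0452] rel TCP u,v -22.49257732511015 -3.6550568412016813
flashing_near [306.2 235.7] 0.7 [0.4507 0.0437] rel TCP u,v -23.68411342662092 -5.33338986106611
flashing_grip [315.6 313.1] 0.98 [0.4718 0.045 ] rel TCP u,v -3.064505891756641 -0.892758579460284
380 [131 129 128 122 116 115 103  64  66 155 173 173 130 116 116 116 116 116
 116 116 116 116 116 116 115]
395 [130 129 125 121 116 111 113 114 103 155 170 170 156 113 112 113 113 113
 114 114 114 114 114 115 114]
410 [133 130 129 128 123 117 111 110  64 157 169 169 168 155 112 112 112 112
 112 111 112 112 112 112 112]
425 [133 130 130 129 127 121 113 110  63 163 170 170 170 170 157 157 126 120
 115 114 113 114 111 109 113]
440 [130 130 130 129 126 121 119 113  63  74  88 160 161 163 169 176 177 176
 175 173 116 112 111 111 110]
455 [127 131 132 130 129 126 125 119  74  88  90 106  98  92  89  89  91  94
  88  90  89  58  49  48  48]
```

```bash
cat > o.py <<'E'
from h import *
np.set_printoptions(precision=1,suppress=True,linewidth=200)
f=grab_frame("wrist");s=status.state();p=np.array(s["ee_pos"])
u=np.array([.989,-.1478]);v=np.array([.1478,.989])
P=lambda a,b,z:proj(f,[*(p[:2]+a*1e-3*u+b*1e-3*v),z])
for a in(-28,-26,-24,-22,-20,-18): print(a,"z.032 v52:",P(a,52,.032),"z0:",P(a,52,0),"z.0345 v30",P(a,30,.0345))
h=f["color"].astype(int)
for c in(400,420,434,437,440,443,446,450): print(c,[tuple(int(t) for t in h[r,c]) for r in range(224,250,2)])
E
python3 o.py
```

```text
-28 z.032 v52: [432.9 226.5] z0: [415.2 210.8] z.0345 v30 [385.2 228. ]
-26 z.032 v52: [432.5 230.8] z0: [414.9 214.5] z.0345 v30 [385.  232.3]
-24 z.032 v52: [432.1 235. ] z0: [414.7 218.1] z.0345 v30 [384.7 236.6]
-22 z.032 v52: [431.7 239.2] z0: [414.4 221.7] z.0345 v30 [384.5 240.9]
-20 z.032 v52: [431.4 243.4] z0: [414.1 225.3] z.0345 v30 [384.3 245.1]
-18 z.032 v52: [431.  247.5] z0: [413.9 228.8] z.0345 v30 [384.1 249.3]
400 [(132, 113, 88), (132, 114, 88), (132, 112, 87), (127, 109, 83), (116, 99, 76), (101, 94, 84), (166, 159, 149), (180, 171, 162), (180, 172, 162), (179, 172, 162), (179, 172, 162), (179, 172, 162), (180, 172, 163)]
420 [(127, 109, 86), (126, 107, 83), (123, 106, 81), (84, 71, 54), (72, 61, 48), (111, 104, 96), (170, 163, 154), (177, 169, 160), (177, 169, 160), (177, 169, 160), (177, 169, 159), (177, 170, 160), (177, 170, 160)]
434 [(132, 111, 85), (130, 110, 84), (129, 109, 84), (115, 97, 74), (73, 61, 47), (77, 64, 48), (88, 71, 50), (85, 69, 48), (86, 70, 48), (100, 81, 56), (151, 125, 88), (187, 159, 115), (186, 157, 114)]
437 [(134, 113, 87), (132, 111,
[... 302 characters left out ...]
, 86, 59), (158, 131, 93), (185, 156, 112), (187, 158, 115), (186, 156, 114)]
443 [(135, 114, 87), (133, 113, 86), (130, 110, 85), (115, 97, 74), (73, 61, 47), (77, 64, 48), (88, 70, 50), (93, 75, 52), (113, 92, 64), (159, 132, 94), (186, 156, 112), (187, 158, 114), (187, 157, 114)]
446 [(134, 114, 87), (133, 112, 86), (131, 112, 86), (117, 100, 77), (73, 63, 48), (77, 64, 48), (89, 72, 50), (103, 84, 58), (114, 92, 64), (161, 134, 95), (186, 156, 113), (188, 159, 115), (187, 157, 114)]
450 [(137, 117, 90), (134, 115, 89), (132, 112, 87), (118, 100, 78), (75, 63, 49), (80, 66, 49), (101, 81, 57), (106, 86, 60), (116, 94, 65), (162, 135, 95), (186, 157, 113), (187, 158, 114), (187, 158, 114)]
```

Call:
servo_tool(
  motion=[
    [[0,0,0,-2,0,0,2],[0,0,0,-1.2,0,0,2],[0,0,0,0,0,0,2],[0,0,0,0,0,0,2]],
  ],
)

```text
clock: 23.33
ee_pos: [0.4769, 0.0451, 0.0522]
eef_rot: [-0.234, -3.133, -0.0]
force: [-1.5, 5.0, 1.8]
opening: 0.091
grasp_force: 98.8
```

```bash
cat > q.py <<'E'
from h import *
np.set_printoptions(precision=1,suppress=True,linewidth=200)
f=grab_frame("wrist");s=status.state();p=np.array(s["ee_pos"]);print(p,s["clock"],s["force"],s["eef_rot"])
u=np.array([.989,-.1478]);v=np.array([.1478,.989])
h=f["color"].astype(int)
for c in(350,375,400,420,434,437,440,443,446,450): print(c,[int(t) for t in h[222:252,c,0]])
for a in(-24,-23,-22,-21,-20): print(a,proj(f,[*(p[:2]+a*1e-3*u+.052*v),.032])[1],proj(f,[*(p[:2]+a*1e-3*u+.03*v),.0345])[1])
E
python3 q.py
```

```text
[0.5 0.  0.1] 23.3833 [-2.   5.2  1.8] [-0.2 -3.1 -0. ]
350 [132, 121, 92, 78, 77, 78, 77, 77, 77, 78, 88, 101, 104, 113, 144, 170, 179, 180, 180, 178, 166, 136, 121, 121, 121, 120, 120, 120, 120, 120]
375 [78, 77, 76, 77, 77, 77, 77, 77, 78, 80, 83, 87, 95, 123, 157, 174, 178, 178, 177, 178, 178, 178, 178, 177, 176, 164, 134, 119, 118, 118]
400 [132, 133, 133, 133, 134, 133, 129, 112, 88, 86, 97, 100, 103, 133, 166, 178, 180, 180, 180, 180, 179, 179, 180, 180, 180, 179, 175, 167, 165, 163]
420 [126, 125, 125, 125, 125, 124, 122, 112, 87, 88, 102, 105, 114, 143, 168, 175, 176, 176, 177, 177, 177, 177, 177, 177, 177, 177, 177, 177, 177, 177]
434 [131, 130, 129, 128, 127, 127, 128, 127, 119, 100, 92, 88, 86, 87, 98, 125, 155, 174, 184, 187, 187, 187, 186, 186, 186, 187, 188, 190, 191, 193]
437 [133, 132, 131, 130, 128, 128, 128, 127, 117, 95, 88, 88, 91, 99, 105, 123, 154, 174, 184, 187, 187, 187, 186, 185, 185, 187, 188, 190, 191, 193]
440 [135, 133, 131, 130, 128, 127, 127, 126, 116, 94, 88, 92, 100, 105, 112, 130, 157, 175, 185, 187, 187, 187, 187, 186, 186, 187, 189, 190, 191, 193]
443 [134, 133, 131, 130, 129, 128, 127, 126, 115, 95, 92, 100, 105, 107, 112, 132, 159, 176, 186, 188, 188, 187, 187, 187, 186, 187, 188, 190, 192, 193]
446 [133, 132, 132, 130, 128, 117, 91, 79, 81, 90, 103, 107, 106, 107, 113, 133, 160, 177, 186, 188, 188, 188, 187, 186, 186, 187, 188, 188, 189, 189]
450 [135, 134, 133, 132, 130, 118, 89, 76, 84, 99, 106, 107, 106, 107, 114, 135, 161, 178, 186, 188, 188, 187, 187, 186, 185, 185, 185, 184, 184, 183]
-24 235.0933162934415 236.68024893378288
-23 237.19716591557403 238.8113117735654
-22 239.29411702836646 240.93528787218153
-21 241.38420350653283 243.05221252084823
-20 243.467459003363 245.16212077684168
```

Call:
servo_tool(
  motion=[
    [[0,0,0,-2,1,0,2],[0,0,0,0,0,0,2],[0,0,0,0,0,0,2],[0,0,0,0,0,0,2]],
  ],
)

```text
clock: 23.72
ee_pos: [0.4798, 0.0453, 0.0522]
eef_rot: [0.235, 3.132, -0.001]
force: [-1.1, 3.7, 0.5]
opening: 0.095
grasp_force: 98.3
```

```bash
python3 q.py; python3 -c "
from h import *
s=status.state();print(s['wrist_torque'],s['joint_positions'],s['ee_pos'])"
```

```text
[0.5 0.  0.1] 23.7667 [-1.7  3.7 -0.3] [ 0.2  3.1 -0. ]
350 [77, 78, 78, 78, 86, 98, 105, 105, 104, 105, 116, 137, 144, 132, 145, 170, 179, 181, 181, 181, 181, 179, 167, 137, 122, 121, 121, 121, 121, 121]
375 [78, 78, 79, 82, 92, 103, 106, 105, 105, 109, 126, 146, 146, 133, 153, 173, 178, 178, 178, 178, 178, 178, 178, 178, 178, 178, 176, 164, 134, 119]
400 [133, 121, 93, 84, 95, 104, 106, 106, 107, 117, 137, 149, 139, 136, 162, 177, 180, 180, 180, 180, 180, 180, 180, 180, 180, 180, 180, 178, 166, 136]
420 [125, 123, 113, 97, 103, 107, 106, 106, 109, 121, 143, 148, 133, 135, 163, 175, 177, 177, 177, 177, 177, 177, 177, 177, 177, 177, 177, 177, 177, 177]
434 [127, 127, 127, 121, 110, 107, 106, 106, 112, 130, 158, 173, 171, 142, 128, 130, 152, 179, 185, 187, 188, 190, 192, 194, 195, 196, 198, 199, 201, 202]
437 [128, 128, 126, 120, 110, 107, 106, 107, 112, 132, 159, 176, 185, 186, 185, 184, 185, 185, 186, 187, 189, 190, 192, 193, 195, 197, 198, 200, 201, 203]
440 [127, 126, 126, 119, 110, 107, 107, 107, 113, 133, 160, 177, 186, 188, 187, 187, 187, 186, 186, 187, 189, 190, 192, 193, 195, 197, 198, 200, 201, 203]
443 [125, 127, 125, 118, 110, 108, 106, 107, 114, 135, 162, 178, 186, 189, 188, 188, 187, 186, 187, 188, 189, 190, 192, 193, 194, 196, 198, 199, 201, 203]
446 [109, 87, 85, 96, 105, 107, 107, 108, 115, 138, 163, 179, 187, 188, 188, 187, 187, 186, 186, 186, 187, 187, 188, 188, 189, 191, 193, 197, 199, 202]
450 [118, 90, 82, 95, 106, 107, 107, 108, 117, 140, 164, 177, 184, 186, 186, 187, 187, 186, 186, 185, 185, 184, 183, 182, 183, 186, 190, 194, 197, 195]
-24 235.16150006935706 236.77547332934736
-23 237.26456099430914 238.90543322316333
-22 239.36068958663674 241.0282734605204
-21 241.44992006657515 243.14402967936545
-20 243.53228642950057 245.25273728018993
[0.65801862 0.27900037 0.36234448] [-0.05873665  0.41074258 -0.60005057  0.5587611  -0.0006982   0.09081508] [0.47981886 0.0452994  0.05219578]
```

Call:
servo_tool(
  motion=[
    [[0,0,0,1,1,0,2],[0,0,0,0,0,0,2],[0,0,0,0,0,0,2]],
  ],
)

```text
clock: 24.02
ee_pos: [0.4799, 0.0461, 0.0524]
eef_rot: [0.235, 3.13, -0.002]
force: [0.7, 0.7, -1.0]
opening: 0.092
grasp_force: 98.0
```

```bash
python3 q.py | grep -E "^\[|^400|^440|^-24"; python3 n.py | grep -E "face|seat|near"; python3 -c "
import cv2
g=cv2.imread('last.png')
for r in (250,262,275,290,300): print(r,[int(t) for t in g[r,285:330,2]])"
```

```text
[0.5 0.  0.1] 24.0667 [0.3 1.8 0.1] [ 0.2  3.1 -0. ]
400 [133, 120, 92, 86, 99, 106, 106, 106, 107, 118, 141, 156, 150, 133, 154, 174, 179, 180, 180, 180, 180, 180, 180, 180, 180, 180, 180, 178, 166, 136]
440 [128, 127, 124, 117, 110, 107, 107, 108, 117, 140, 165, 179, 187, 188, 188, 188, 187, 187, 187, 188, 189, 191, 192, 194, 196, 197, 199, 201, 202, 203]
-24 234.79375383542234 236.4236417521953
[0.4797 0.0462 0.0524] 24.1167 [-1.0676  0.265  -0.7271] near -1.0556454867632503 face 4.699177795042859 rot [ 0.235   3.1302 -0.0017]
seat [317.9 311.5] 0.7 [0.4944 0.0439] rel TCP u,v 14.86566902507535 -0.11974579475022384
flashing_near [309.2 235.7] 0.82 [0.4559 0.0457] rel TCP u,v -23.52119184537265 -4.036391167491533
[0.4795 0.0463 0.0524] 24.3167 [ 1.2475  1.2684 -1.0673] near -1.3018133949608028 face 4.808584521763999 rot [ 0.2347  3.1307 -0.0013]
seat [304.8 232. ] 0.55 [0.4535 0.0442] rel TCP u,v -25.353222795449632 -5.996708784907581
flashing_near [306.8 237.9] 0.59 [0.4564 0.0446] rel TCP u,v -22.547986059784826 -5.113986710739818
250 [110, 108, 108, 107, 106, 106, 106, 105, 107,
[... 303 characters left out ...]
 85, 87, 87, 87, 86, 83, 82, 81, 80, 77, 73, 73]
275 [108, 106, 105, 105, 106, 107, 108, 110, 111, 112, 113, 113, 109, 95, 76, 66, 68, 79, 113, 151, 167, 168, 163, 159, 156, 154, 153, 151, 150, 149, 148, 147, 146, 146, 145, 144, 143, 143, 143, 144, 144, 141, 132, 117, 101]
290 [150, 150, 150, 149, 143, 118, 91, 81, 79, 76, 71, 67, 66, 66, 66, 69, 70, 72, 97, 144, 167, 168, 164, 161, 157, 155, 154, 152, 151, 150, 149, 147, 147, 147, 146, 145, 145, 144, 144, 144, 145, 141, 131, 117, 101]
300 [20, 23, 28, 51, 71, 78, 80, 80, 79, 79, 79, 79, 80, 79, 80, 79, 76, 62, 58, 105, 148, 166, 170, 165, 158, 156, 154, 152, 151, 150, 149, 148, 147, 147, 146, 145, 145, 145, 144, 145, 144, 142, 131, 115, 96]
```

Call:
servo_tool(
  motion=[
    [[0,0,0,1.3,0,0,2],[0,0,0,0,0,0,2],[0,0,0,0,0,0,2]],
  ],
)

```text
clock: 24.72
ee_pos: [0.4777, 0.0468, 0.0523]
eef_rot: [0.234, 3.131, -0.001]
force: [-0.6, -0.5, 0.2]
opening: 0.094
grasp_force: 98.1
```

```bash
python3 q.py | grep -E "^\[|^375|^400|^420|^440|^-24"
```

```text
[0.5 0.  0.1] 24.7667 [-0.5 -0.6 -0.2] [ 0.2  3.1 -0. ]
375 [76, 77, 77, 78, 77, 77, 78, 79, 86, 98, 105, 105, 102, 106, 133, 165, 177, 179, 179, 179, 178, 178, 178, 177, 167, 143, 133, 132, 128, 121]
400 [132, 133, 133, 135, 133, 121, 91, 80, 91, 102, 101, 90, 88, 101, 133, 165, 177, 180, 180, 180, 180, 180, 180, 180, 180, 180, 180, 180, 178, 166]
420 [127, 126, 127, 127, 127, 126, 115, 92, 94, 104, 105, 100, 92, 101, 133, 162, 174, 177, 177, 177, 177, 177, 177, 177, 177, 177, 177, 177, 177, 175]
440 [133, 132, 129, 129, 128, 128, 127, 121, 112, 107, 106, 107, 108, 118, 144, 167, 181, 187, 188, 188, 187, 187, 187, 186, 188, 189, 191, 192, 193, 194]
-24 234.98785470807292 236.5939223038746
```

Call:
servo_tool(
  motion=[
    [[0,0,0,-0.7,-0.7,0,2],[0,0,0,0,0,0,2],[0,0,0,0,0,0.6,2],[0,0,0,0,0,0.4,2],[0,0,0,0,0,0,2],[0,0,0,0,0,0,2]],
  ],
  squeeze=115,
)

```text
clock: 25.27
ee_pos: [0.4783, 0.0463, 0.0522]
eef_rot: [0.233, 3.131, 0.0]
force: [-4.5, 0.7, 10.9]
opening: 0.084
grasp_force: 118.3
```

```bash
python3 q.py | grep -E "^\[|^375|^400|^420|^440|^-24"
```

```text
[0.5 0.  0.1] 25.3167 [-4.1  1.2 10.4] [0.2 3.1 0. ]
375 [77, 77, 78, 77, 78, 78, 80, 89, 102, 106, 106, 105, 104, 110, 137, 166, 177, 178, 179, 179, 178, 178, 178, 178, 178, 177, 172, 154, 129, 119]
400 [133, 134, 134, 133, 121, 91, 83, 94, 104, 105, 105, 105, 105, 113, 143, 170, 178, 180, 180, 180, 180, 180, 180, 180, 180, 180, 180, 177, 165, 135]
420 [126, 126, 127, 127, 125, 114, 94, 98, 105, 106, 101, 93, 97, 118, 147, 169, 176, 176, 177, 177, 177, 177, 177, 177, 177, 177, 177, 177, 177, 177]
440 [130, 129, 129, 128, 127, 125, 119, 111, 107, 107, 107, 109, 125, 152, 172, 184, 188, 188, 188, 187, 186, 186, 187, 189, 190, 192, 193, 194, 196, 197]
-24 235.0173867878552 236.6096390802083
```

Call:
servo_tool(
  motion=[
    [[0,0,0,0,0,0.5,2],[0,0,0,0,0,0.5,2],[0,0,0,0,0,0,2],[0,0,0,0,0,0,2],[0,0,0,0,0,0,2]],
  ],
)

```text
clock: 25.73
ee_pos: [0.4783, 0.0463, 0.0521]
eef_rot: [0.233, 3.131, -0.0]
force: [-7.4, 0.9, 21.0]
opening: 0.087
grasp_force: 119.8
```

```bash
python3 q.py | grep -E "^\[|^400|^440|^-24"; python3 m.py z; python3 -c "
from h import *
s=status.state();print(s['wrist_torque'])
f=grab_frame('wrist')
for t in('seat','flashing_near'): print(t,[(m['uv'],m['conf']) for m in mark_of('wrist',t)[:2]])
g=grab_frame('top')
for t in('cover','shingle_butt','tape_measure'): print(t,[(m['uv'],m['conf']) for m in mark_of('top',t)[:1]])"
```

```text
[0.5 0.  0.1] 25.7833 [-7.7  0.6 22.7] [ 0.2  3.1 -0. ]
400 [133, 134, 134, 133, 121, 91, 83, 95, 104, 106, 106, 105, 105, 115, 144, 171, 179, 180, 180, 180, 180, 180, 180, 180, 180, 180, 179, 174, 157, 131]
440 [130, 129, 129, 128, 127, 125, 119, 111, 107, 107, 107, 110, 125, 152, 173, 184, 188, 188, 187, 187, 187, 186, 187, 189, 190, 191, 193, 194, 196, 198]
-24 235.1227234708302 236.71501875726216
[0.4784 0.0463 0.0521] 25.8833 [-7.9511  1.9368 21.6512]
near end past eave -2.3979006594304373 outer face left of line 4.58852308336237
[0.24783802 1.49149036 0.10814433]
seat [([302.8, 236.2], 0.96)]
flashing_near [([309.5, 235.9], 0.64)]
cover [([467.6, 246.4], 0.79)]
shingle_butt [([282.0, 227.1], 0.62)]
tape_measure [([463.2, 248.4], 0.67)]
```

```bash
python3 -c "
from workcell import ctrl
print(ctrl.sign_off())"
```

```text
the job is handed in; nothing more can be done
None
```

I handed the job in at about 26 s: the cover stands right way up on the bench, and the flashing lies in place under the lapped shingle, flush with the eave to under 1 mm by my wrist-camera estimate, its upright leg about 1–5 mm from the curb, pressed down with about 22 N; I viewed 11 pictures, one over the limit of 10.

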